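# Set a spotlight's focus against its play, then lock it

## Task

Set the focus of the spotlight on the bench: with its black thumb tab, back the pointer off at least 10 mm to the lamp-house side of the mark clip, then bring it up to the clip by pushing the tab towards the lens, so that the two points meet with the play in the drive taken up that way. Then lock it: press the winged stud down, turn it clockwise about a quarter turn and let it rise into its catch. Move the pointer only by its tab, and leave the things around it where they are.

Things in the scene. Friction and masses are not known exactly. Their poses are not given: they have to be found in the camera images.
- spotlight: grey profile spotlight, fixed, lying level on the bench: a flat-topped box (deck) 180 mm (x) by 400 mm (y), deck 110 mm above the bench, with a round black lens at its +y end and a finned black lamp house (210 x 130 mm, 138 mm high) at its -y end. Origin under the middle, on the bench; +y points to the lens.
- tab_top (a point): middle of the top of the black thumb tab, an upright plate 32 mm wide (x), 12 mm thick (y), 44 mm above the deck. Slides along the spotlight's y only: about 1 N in its free play (some mm, different each time), then it takes the carrier along (about 5 N, either way); all stays where let go. Play taken up towards the lens: same y as pointer_tip in the spotlight's frame; else nearer the lamp house.
- pointer_tip (a point): tip of the flat steel pointer of the lens carrier, 9 mm wide and 5 mm above the deck, pointing to +x of the spotlight; it slides with the carrier along the spotlight's y (170 mm travel, 85 mm either side of the spotlight's middle). It starts on the lens side of the mark. Axes as the spotlight's.
- mark_tip (a point): tip of the steel clip on the scale rail, 9 mm wide, fixed, pointing to -x of the spotlight, 4 mm across the gap from the line of the pointer tip. The mark. Axes as the spotlight's: lens side is +y, lamp-house side -y.
- stud_grip (a point): middle of the lock stud's steel wing: a bar 12 mm thick, 40 mm long, 24 mm high (origin half-way up) on a disc 44 mm across, whose top is 15 mm above the deck. Wing starts with its length along the spotlight's y, thickness along x; the point turns with it. It stands near the lens, 160 mm to +y and 35 mm to -x of the spotlight's middle.
- stud_plunger (a joint): how far the stud is pressed down, m: 0 up, 0.008 fully down. Springs up by itself; takes about 5 N to start and 13 N fully down. Turns only when pressed more than 5 mm.
- stud_lock (a joint): turn of the stud, rad, clockwise from above: 0 unlocked, catch at 1.35, stop at 1.40. Between about 0.1 and 1.3 it is held down if let go, and rises into the catch only beyond that.
- screwdriver: bystander: a black-handled screwdriver, 180 mm, lying on the bench
- hook_clamp: bystander: an aluminium hook clamp, 30 x 60 x 61 mm high, on the bench
- tape_roll: bystander: a black tape roll, 100 mm across, 48 mm high, on the bench
- gel_frame: bystander: a flat steel filter frame, 120 x 120 x 5 mm, on the bench
- gobo_tin: bystander: a round aluminium tin, 70 mm across, 30 mm high, standing on the lamp house

How it is judged:
By the outcome, as a careful person would: the job done as asked, in the order asked, and still so for the second after the job is handed in, with the robot touching nothing.
It also fails if it takes over 58 s, if anything falls off the work surface, if the arm or the gripper's body presses on something with over 40 N, if the wrist force passes 120 N, or if a joint passes its speed limit or range.

## Robot

A 6-joint arm with a two-finger parallel gripper is mounted at the origin on the work surface. World frame = base frame: x ahead of the robot, y to its left, z up, the work surface at z = 0. Lengths are in m, angles in rad, forces in N, time in s.
With the tool pointing down it reaches from about 0.375 to 0.9 m from the base axis. Payload 3.1 kg.
Tool frame: the origin (TCP) lies on the centre line of the jaws, within the pads' length; the fingertips stand 14 mm ahead of it and the grasp point (between the pads) lies 5 mm behind it; y points along the fingers, z is the direction in which the jaws open and shut, and the axes are right-handed (so a half turn about y gives the same grasp; the last joint's range is limited). The gripper opens to 87 mm and grips with 3 to 60 N. Pads are 19 mm wide; open, the fingers measure 117 mm over their backs; the gripper's body (75 mm by 190 mm) begins 51 mm behind the grasp point.
Start: joints at [-1.464, 0.527, 1.433, -0, 1.181, -0.178], TCP at [0.176, -0.6, 0.237] pointing down, gripper open.
Joint ranges: [-3.08, 3.08], [-0.75, 2.2], [0.22, 2.44], [-1.43, 4.57], [0, 2.65], [-2.85, 2.85]. Speed limits (rad/s): [2.79, 2.79, 3.14, 3.14, 3.14, 3.14].

## Interface

Orientations are given as a unit quaternion [x, y, z, w].
In Python, from rig import robot, vision gives the robot as it stands.
- The arm moves only by the shell command python3 -m crank 'ROWS' [FORCE]. ROWS is JSON, a list of rows, each a list of 7 numbers: the shift along the tool's x, y, z as a fraction of full scale, then the turn, a rotation vector about the tool's x, y, z as a fraction of full scale, then the gripper command: -1 is shut, 1 is fully open, values between are in proportion. In form: [[x, y, z, wx, wy, wz, grip], ...]. A call has 1 to 10 rows; each row is the pose to reach, as a shift and turn from the pose commanded when the call began, along the tool's axes at that moment, turning the shorter way round; what a row does not reach only later rows make up. Full scale, the value 1, is 50 cm for a shift and pi rad for a turn. A row lasts 1/8 s, in which the tool goes at most 62.5 mm and 10.7 degrees, less where a joint would pass 70% of its speed; a pose out of reach is approached as far as the arm can. A call with a number of a shift or a turn outside -1 to 1 is refused whole. A call with a gripper value outside its range is refused whole. The fingers move at their own pace and stop on an object; FORCE is the grip in N (left out, the last holds). Time passes only in rows, so rows that repeat a pose let the fingers close. It gives the time, the measured TCP pose, the force and the opening at its end, in the units of the state.
- robot.get_obs(): the state, without advancing time (a new reading comes with each control period).
- vision.camera(name): name is "scene" or "top" or "wrist"; returns the picture (420x560x3 uint8, blue, green, red); there is no depth.
- vision.camera_info(name): a dict with "vfov" (degrees; the focal length in pixels is half the picture's height over the tangent of half this angle, whatever the lens; pixels are square), "cx", "cy" (the principal point, pixels), "k1" (the pictures are not rectified: a ray, as slopes to the right and down, at radius r is drawn at 1 + k1 r^2 times it, then the intrinsics apply), "world_from_camera" (4x4, takes a point from camera to world coordinates); the wrist camera has in their place "tool_from_camera" (4x4, takes a point from camera to tool coordinates, whose origin is the TCP and whose axes are the tool frame's). Camera axes: x right, y up, looking along -z (the intrinsics and any distortion apply to the point x, -y, -z); pixel columns grow to the right and rows downward; lengths in m; the calibration is good to about 2 mm. A picture is of the moment at which its call begins: read the wrist's pose just before it. camera_info takes no time and is no camera call.
- robot.hand_in(): hands the job in, once; it reports no verdict.
The state is a dict: "time": time; "q": joint angles; "joint_velocities": joint speeds; "joint_torque": joint torques, N m; "position": TCP position; "tool_rot": TCP orientation; "ft_force": force on the tool from outside, world axes, zero at the start; "moment": the same for the moment, N m; "grip_width": finger opening in m.
Only numpy, scipy, OpenCV 4.12 (cv2) and the standard library are available. Lean on these libraries where they do the work, as an engineer would, in place of code of your own. Each camera call takes 0.05 s, during which the arm holds its last target.

## Working session

There is one attempt and no reset: what is moved stays moved. The work goes in short steps, Python scripts to look and compute and a shell command to move; the robot and the scene stay as the last step left them, time stands still between calls to the robot, and variables do not carry over. Pictures are saved under pics/ and viewed, and the job is handed in when it is done.

```bash
ls -la; mkdir -p pics
python3 - <<'E'
from rig import robot, vision
import cv2, numpy as np
o=robot.get_obs(); print(o)
for n in ["scene","top","wrist"]:
    print(n, vision.camera_info(n))
    cv2.imwrite(f"pics/{n}0.png", vision.camera(n))
E
```

```text
total 12
drwxr-xr-x  3 agent agent 4096 Dec  6 05:03 .
drwxr-xr-x 23 root  root  4096 Dec  6 05:03 ..
drwxr-xr-x  2 agent agent 4096 Dec  6 05:03 pics
{'time': 0.0, 'q': array([-1.46449199e+00,  5.28473989e-01,  1.43388283e+00, -3.83336333e-06,
        1.18137811e+00, -1.78485287e-01]), 'joint_velocities': array([ 1.99381303e-04, -1.63876055e-03,  3.76737684e-05,  1.05049729e-03,
        1.59679360e-03,  6.57341102e-05]), 'joint_torque': array([-1.31337394e-03, -4.40044248e+01, -1.76594388e+01,  6.30971580e-02,
        5.84039243e-02, -1.62242432e-04]), 'position': array([ 0.17555906, -0.59911906,  0.23557298]), 'tool_rot': array([-0.10032279,  0.70070662, -0.6991927 ,  0.10037495]), 'ft_force': array([-1.28116081,  0.02792055,  0.78897777]), 'moment': array([0.00106013, 0.02396489, 0.02905887]), 'grip_width': 0.08675470819604261}
scene {'vfov': 55.933713167058315, 'cx': 277.1950675898168, 'cy': 206.75998036012916, 'k1': -0.0031309375439943768, 'world_from_camera': array([[-8.35884760e-01, -4.14649517e-01,  3.59669913e-01,
         8.03875700e-01],
       [ 5.48904547e-01, -6.3062195
[... 371 characters left out ...]
2,  0.98703533, -0.16022689,  0.38609851],
       [-0.99994313,  0.00848836, -0.00645628, -0.03547394],
       [-0.00501251,  0.16027855,  0.9870591 ,  1.25829906],
       [ 0.        ,  0.        ,  0.        ,  1.        ]])}
wrist {'vfov': 60.57015241365323, 'cx': 280.999697468958, 'cy': 206.49578981225355, 'k1': -0.0413046461724178, 'tool_from_camera': array([[-5.84977956e-04, -9.52906394e-01, -3.03264012e-01,
        -8.46754552e-02],
       [-3.37012820e-04,  3.03264235e-01, -9.52906444e-01,
        -1.45953238e-01],
       [ 9.99999772e-01, -4.55225404e-04, -4.98544563e-04,
        -1.27938471e-04],
       [ 0.00000000e+00,  0.00000000e+00,  0.00000000e+00,
         1.00000000e+00]])}
```

View pics/scene0.png

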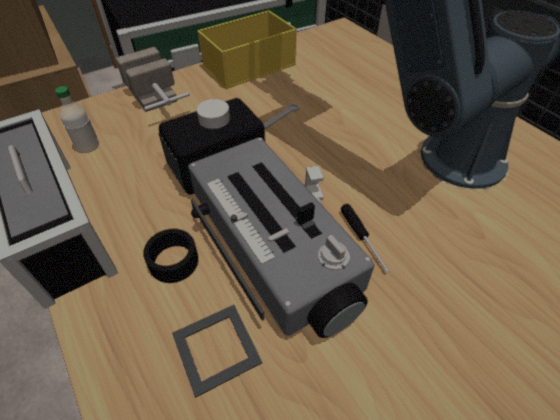

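View pics/top0.png

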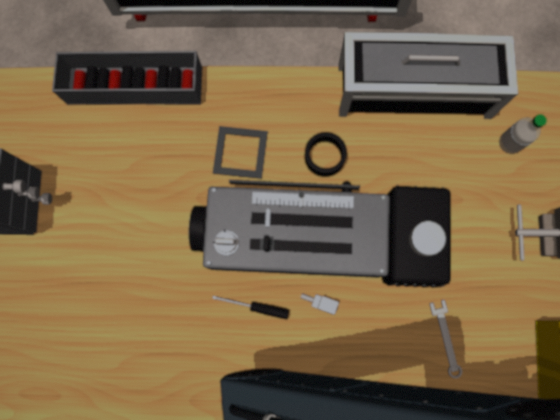

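View pics/wrist0.png

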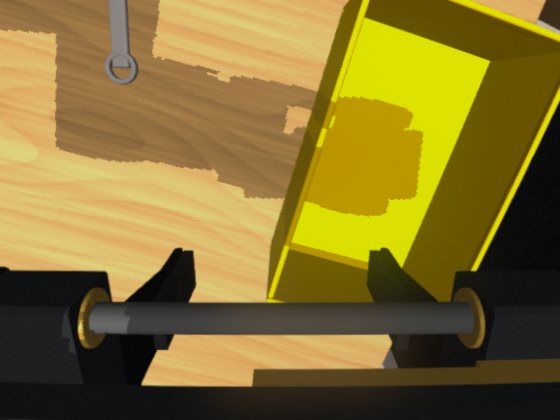

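The top view shows the spotlight (deck px ~208–389 × 187–275) with the lens to the left (+y world). The stud is at ~(227,242), the tab at ~(267,243), the pointer at ~(267,216) and the clip at ~(302,194). I'll zoom in and calibrate.

```bash
cat > h.py <<'E'
from rig import robot, vision
import numpy as np, cv2
from scipy.spatial.transform import Rotation as R
def cam(name,o=None):
    ci=vision.camera_info(name)
    f=210/np.tan(np.radians(ci["vfov"])/2)
    if "world_from_camera" in ci: T=ci["world_from_camera"]
    else:
        o=o or robot.get_obs()
        T=np.eye(4);T[:3,:3]=R.from_quat(o["tool_rot"]).as_matrix();T[:3,3]=o["position"]
        T=T@ci["tool_from_camera"]
    return ci,f,T
def proj(name,P,c=None):
    ci,f,T=c or cam(name)
    p=np.linalg.inv(T)@np.append(P,1)
    s=np.array([p[0],-p[1]])/-p[2]
    s=s*(1+ci["k1"]*(s@s))
    return s*f+[ci["cx"],ci["cy"]]
def unproj(name,uv,z,c=None):
    ci,f,T=c or cam(name)
    d=(np.array(uv,float)-[ci["cx"],ci["cy"]])/f
    s=d.copy()
    for _ in range(20): s=d/(1+ci["k1"]*(s@s))
    v=T[:3,:3]@np.array([s[0],-s[1],-1]); o=T[:3,3]
    return o+v*(z-o[2])/v[2]
E
python3 - <<'E'
import cv2
a=cv2.imread('pics/top0.png')[175:300,190:460]
cv2.imwrite('pics/topz.png',cv2.resize(a,None,fx=2.9,fy=2.9,interpolation=cv2.INTER_CUBIC))
a=cv2.imread('pics/scene0.png')[130:340,150:390]
cv2.imwrite('pics/scz.png',cv2.resize(a,None,fx=2.8,fy=2.8,interpolation=cv2.INTER_CUBIC))
E
```

```text
(no output)
```

View pics/topz.png

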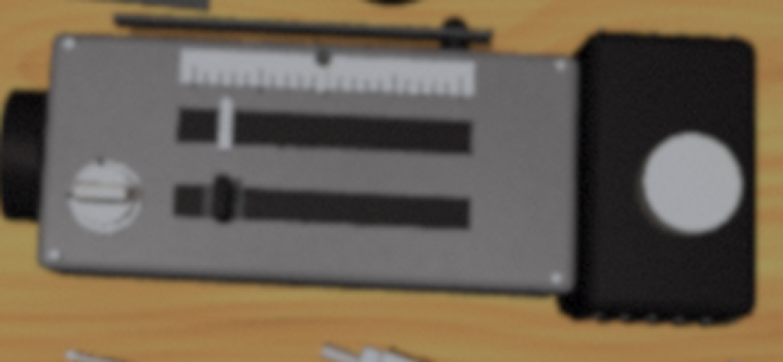

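View pics/scz.png

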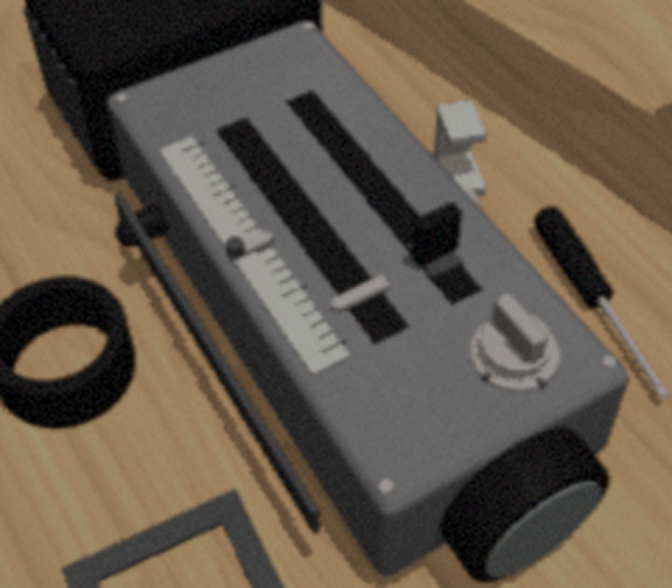

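Run:
```python
from h import *
t=lambda x,y:(190+(x+.5)/2.9-.5,175+(y+.5)/2.9-.5)
s=lambda x,y:(150+(x+.5)/2.8-.5,130+(y+.5)/2.8-.5)
print("top")
S=[]
for n,p,z in [("s++",(68,43),.111),("s-+",(53,254),.111),("s+-",(560,65),.111),("s--",(556,278),.111),("stud",(102,191),.15),("studdisc",(105,196),.125),("ptrtip",(227,98),.115),("clip",(323,62),.115),("tabtop",(226,185),.154)]:
    P=unproj("top",t(*p),z);print(n,P.round(4));S.append(P)
c=np.mean(S[:4],0);d=S[0]+S[1]-S[2]-S[3];print(c,np.degrees(np.arctan2(-d[0],d[1])))
print("scene");S=[]
for n,p,z in [("s++",(386,486),.111),("s-+",(609,361),.111),("s+-",(121,97),.111),("s--",(306,27),.111),("ptrtip",(333,303),.115),("cliptip",(271,239),.115),("tabtopfarcorner",(458,205),.154),("tableft",(416,233),.154),("studtop lo",(541,345),.149),("studtop hi",(508,297),.149)]:
    P=unproj("scene",s(*p),z);print(n,P.round(4));S.append(P)
c=np.mean(S[:4],0);d=S[0]+S[1]-S[2]-S[3];print(c,np.degrees(np.arctan2(-d[0],d[1])))
```

```text
top
s++ [0.6317 0.1366 0.111 ]
s-+ [0.4724 0.1427 0.111 ]
s+- [ 0.618  -0.2343  0.111 ]
s-- [ 0.458  -0.2285  0.111 ]
stud [0.5151 0.1028 0.15  ]
studdisc [0.5143 0.1036 0.125 ]
ptrtip [0.5898 0.0156 0.115 ]
clip [ 0.6178 -0.0558  0.115 ]
tabtop [0.5198 0.0136 0.154 ]
[ 0.54503133 -0.04588329  0.111     ] -2.1741846805094687
scene
s++ [0.6302 0.1345 0.111 ]
s-+ [0.4699 0.1403 0.111 ]
s+- [ 0.6167 -0.2373  0.111 ]
s-- [ 0.4584 -0.2307  0.111 ]
ptrtip [0.5883 0.0136 0.115 ]
cliptip [ 0.5944 -0.0532  0.115 ]
tabtopfarcorner [0.496  0.0169 0.154 ]
tableft [0.5315 0.0212 0.154 ]
studtop lo [0.5176 0.126  0.149 ]
studtop hi [0.512  0.0886 0.149 ]
[ 0.5437915  -0.04827601  0.111     ] -1.9283922952610257
```

```bash
cat >> h.py <<'E'
def plan(pos, zdir, o=None, base=None):
    """shift and turn fractions from current measured pose; tool y down, tool z along zdir (world xy)"""
    o=o or robot.get_obs(); p,Rm=base if base else (o["position"],R.from_quat(o["tool_rot"]).as_matrix())
    z=np.array([zdir[0],zdir[1],0.]);z/=np.linalg.norm(z);y=np.array([0,0,-1.]);x=np.cross(y,z)
    G=np.stack([x,y,z],1)
    sh=Rm.T@(np.array(pos)-p)/.5
    rv=R.from_matrix(Rm.T@G).as_rotvec()/np.pi
    return sh.round(4),rv.round(4)
E
python3 - <<'E'
from h import *
o=robot.get_obs();print(R.from_quat(o["tool_rot"]).as_matrix().round(3))
yh=np.array([.0364,.9993])
for s in (1,-1): print(s,plan([.519,.012,.24],s*yh))
E
```

```text
[[-0.96  -0.     0.281]
 [-0.281  0.002 -0.96 ]
 [-0.    -1.    -0.002]]
1 (array([-1.0027, -0.0065, -0.9803]), array([-0.000e+00, -8.977e-01, -7.000e-04]))
-1 (array([-1.0027, -0.0065, -0.9803]), array([ 0.0005,  0.1023, -0.    ]))
```

```bash
python3 -m crank '[[-0.1,0,-0.1,0,0.02,0,-0.3],[-0.9,0,-0.88,0,0.1023,0,-0.3],[-0.9,0,-0.88,0,0.1023,0,-0.3],[-0.9,0,-0.88,0,0.1023,0,-0.3],[-0.9,0,-0.88,0,0.1023,0,-0.3],[-0.9,0,-0.88,0,0.1023,0,-0.3],[-0.9,0,-0.88,0,0.1023,0,-0.3],[-0.9,0,-0.88,0,0.1023,0,-0.3],[-0.9,0,-0.88,0,0.1023,0,-0.3],[-0.9,0,-0.88,0,0.1023,0,-0.3]]' 30
python3 - <<'E'
from h import *
o=robot.get_obs();print(o["q"].round(3));print(R.from_quat(o["tool_rot"]).as_matrix().round(3))
yh=np.array([.0364,.9993])
print(plan([.519,.012,.24],-yh))
E
```

```text
time: 1.4
position: [0.4825, -0.053, 0.2366]
tool_rot: [-0.013, -0.707, 0.707, 0.013]
ft_force: [1.2, -0.7, -0.4]
grip_width: 0.0305
[-0.34   0.341  1.774 -0.     1.026  1.267]
[[-0.999  0.    -0.037]
 [ 0.037 -0.    -0.999]
 [-0.    -1.     0.   ]]
(array([-0.0682, -0.0068, -0.1326]), array([-0.0001, -0.    , -0.0001]))
```

```bash
python3 -m crank '[[-0.07,0,-0.13,0,0,0,-0.3],[-0.07,0,-0.13,0,0,0,-0.3],[-0.07,0,-0.13,0,0,0,-0.3]]'
python3 - <<'E'
from h import *
o=robot.get_obs();print(o["position"].round(4));
c=cam("wrist",o)
for n,P in [("tab",[.5198,.0136,.154]),("ptr",[.589,.0148,.115]),("clip",[.594,-.054,.115])]: print(n,proj("wrist",np.array(P),c))
cv2.imwrite("pics/w1.png",vision.camera("wrist"))
E
```

```text
time: 1.78
position: [0.5188, 0.0092, 0.2362]
tool_rot: [-0.012, -0.707, 0.707, 0.013]
ft_force: [-0.8, -0.2, -0.3]
grip_width: 0.0303
[0.5188 0.0092 0.2362]
tab [274.72564519 222.08356243]
ptr [270.17474816 113.44780165]
clip [365.64007113 103.17785164]
```

View pics/w1.png

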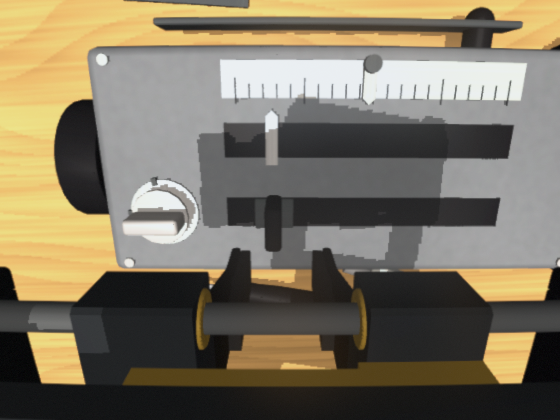

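Wrist view: the pointer tip is at ~(272,110), the clip tip at ~(369,105), and the tab's top face centre is at ~(273,205). All are within 3–5 px of the predictions.

Run:
```python
from h import *
c=cam("wrist")
yh=np.array([.0364,.9993])
P={}
for n,uv,z in [("ptr",(272,110),.115),("clip",(369.5,105),.115),("tabtop",(273,203),.154),("tabbot",(273,250),.154),("s1",(101,60),.111),("s2",(129,263),.111),("stud",(151,228),.149),("slot1L",(224,140),.11),("slot1R",(512,142),.11),("screwR",(559,263),.111)]:
    P[n]=unproj("wrist",uv,z,c);print(n,P[n].round(4),"along y:",(P[n][:2]@yh).round(4))
d=P["slot1L"]-P["slot1R"];print(np.degrees(np.arctan2(-d[0],d[1])))
im=cv2.imread("pics/w1.png")[60:260,100:400];cv2.imwrite("pics/w1z.png",cv2.resize(im,None,fx=2.6,fy=2.6,interpolation=cv2.INTER_CUBIC))
```

```text
ptr [0.5909 0.0124 0.115 ] along y: 0.0339
clip [ 0.5921 -0.0578  0.115 ] along y: -0.0362
tabtop [0.5329 0.0133 0.154 ] along y: 0.0327
tabbot [0.4988 0.0148 0.154 ] along y: 0.0329
s1 [0.6304 0.1325 0.111 ] along y: 0.1554
s2 [0.4713 0.138  0.111 ] along y: 0.155
stud [0.5162 0.0993 0.149 ] along y: 0.118
slot1L [0.5701 0.0495 0.11  ] along y: 0.0702
slot1R [ 0.5616 -0.17    0.11  ] along y: -0.1494
screwR [ 0.457  -0.2281  0.111 ] along y: -0.2113
-2.228356343689739
```

View pics/w1z.png

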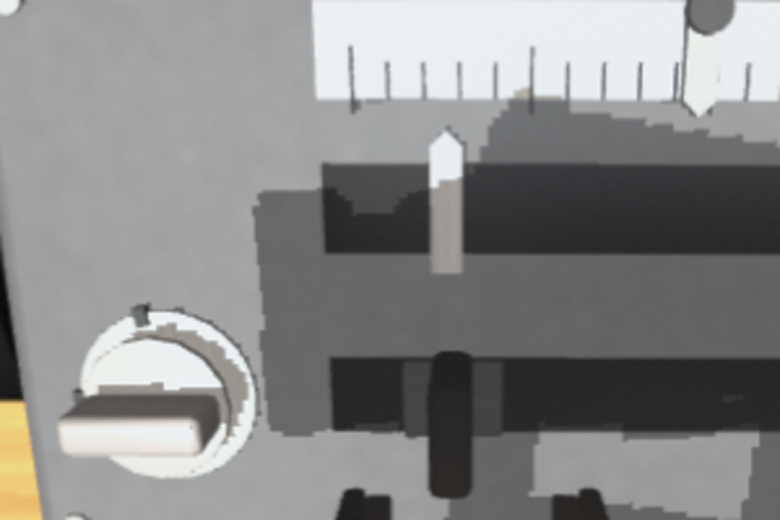

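```bash
python3 -m crank '[[0.006,0.1,-0.009,0,0,0,-0.3],[0.006,0.19,-0.009,0,0,0,-0.3],[0.006,0.196,-0.009,0,0,0,-0.3],[0.006,0.196,-0.009,0,0,0,-0.3]]'
python3 - <<'E'
from h import *
cv2.imwrite("pics/w2.png",vision.camera("wrist"))
E
```

```text
time: 2.33
position: [0.5167, 0.0121, 0.1394]
tool_rot: [-0.014, -0.707, 0.707, 0.013]
ft_force: [0.4, -0.2, 1.1]
grip_width: 0.0304
```

View pics/w2.png

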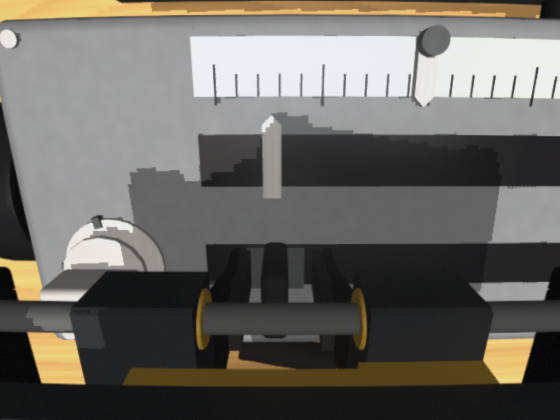

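```bash
python3 -m crank '[[0,0,0.01,0,0,0,-0.3],[0,0,0.02,0,0,0,-0.3],[0,0,0.03,0,0,0,-0.3],[0,0,0.045,0,0,0,-0.3],[0,0,0.065,0,0,0,-0.3],[0,0,0.085,0,0,0,-0.3],[0,0,0.105,0,0,0,-0.3],[0,0,0.125,0,0,0,-0.3],[0,0,0.14,0,0,0,-0.3],[0,0,0.14,0,0,0,-0.3]]'
python3 - <<'E'
from h import *
cv2.imwrite("pics/w3.png",vision.camera("wrist"))
E
```

```text
time: 3.62
position: [0.5137, -0.0573, 0.1385]
tool_rot: [-0.013, -0.707, 0.707, 0.013]
ft_force: [1.1, 1.3, 0.0]
grip_width: 0.0305
```

View pics/w3.png

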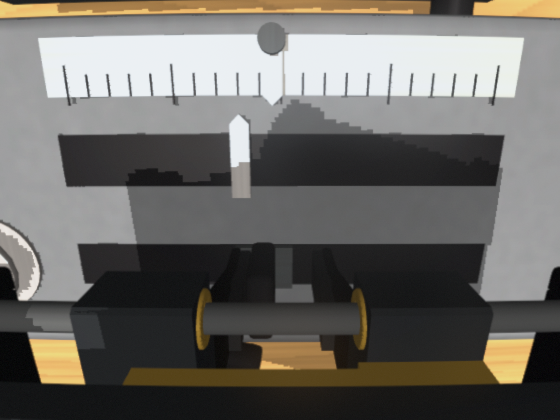

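Pointer tip at (239,115), clip tip at (274,104): the pointer is still ~16 mm on the lens side. Moving 32 mm further.

```bash
python3 -m crank '[[0,0,0.01,0,0,0,-0.3],[0,0,0.02,0,0,0,-0.3],[0,0,0.035,0,0,0,-0.3],[0,0,0.05,0,0,0,-0.3],[0,0,0.064,0,0,0,-0.3],[0,0,0.064,0,0,0,-0.3]]'
python3 - <<'E'
from h import *
cv2.imwrite("pics/w4.png",vision.camera("wrist"))
E
```

```text
time: 4.42
position: [0.5122, -0.0894, 0.1384]
tool_rot: [-0.013, -0.707, 0.707, 0.013]
ft_force: [0.8, 1.2, -1.4]
grip_width: 0.0302
```

View pics/w4.png

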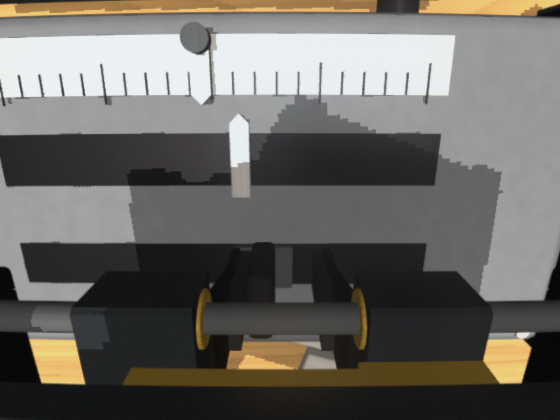

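Pointer tip at (239,114), clip at (203,104): the pointer is now ~16 mm to the lamp-house side. Next I push towards the lens in stages.

```bash
python3 -m crank '[[0,0,-0.015,0,0,0,-0.3],[0,0,-0.03,0,0,0,-0.3],[0,0,-0.04,0,0,0,-0.3],[0,0,-0.05,0,0,0,-0.3],[0,0,-0.06,0,0,0,-0.3],[0,0,-0.068,0,0,0,-0.3],[0,0,-0.068,0,0,0,-0.3]]'
cat > tip.py <<'E'
from h import *
import sys
n=sys.argv[1]
o=robot.get_obs();print(o["position"].round(4))
im=vision.camera("wrist");cv2.imwrite(f"pics/{n}.png",im)
a=im[80:210,180:340];cv2.imwrite(f"pics/{n}z.png",cv2.resize(a,None,fx=4.5,fy=4.5,interpolation=cv2.INTER_CUBIC))
E
python3 tip.py w5
```

```text
time: 5.35
position: [0.5137, -0.0545, 0.1386]
tool_rot: [-0.013, -0.707, 0.707, 0.013]
ft_force: [-0.9, -3.2, 0.7]
grip_width: 0.0302
[ 0.5137 -0.0545  0.1386]
```

View pics/w5.png

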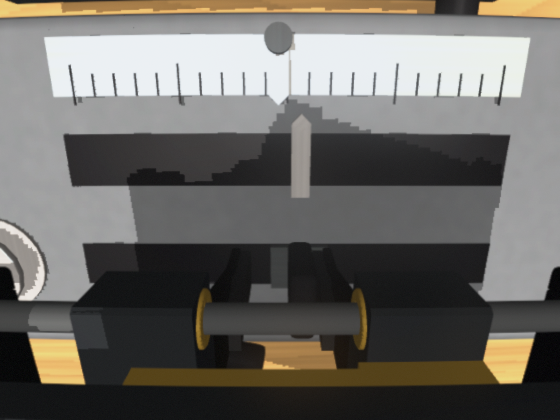

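View pics/w5z.png

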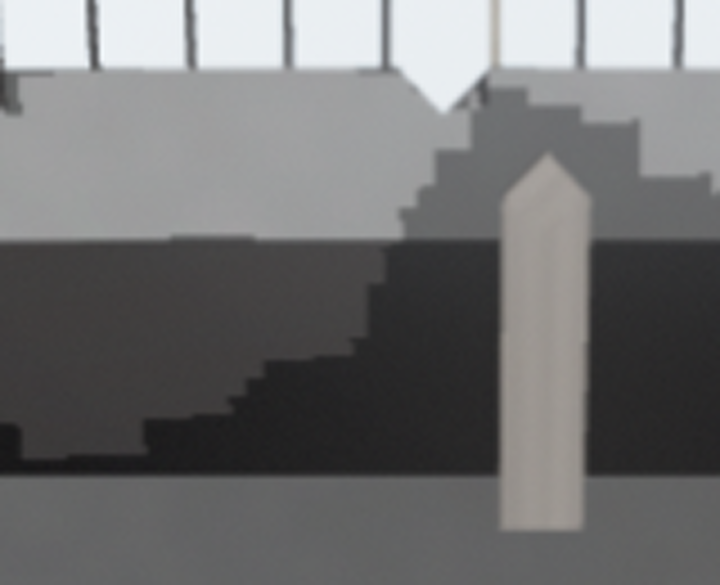

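```bash
cat >> h.py <<'E'
def off(pz,cz,o=None,zc=.115,crop=(180,80,4.5)):
    c=cam("wrist",o);yh=np.array([.0370,.9993])
    f=lambda p:(crop[0]+(p[0]+.5)/crop[2]-.5,crop[1]+(p[1]+.5)/crop[2]-.5)
    a=unproj("wrist",f(pz),.115,c);b=unproj("wrist",f(cz),zc,c);print(a.round(4),b.round(4),"clip-ptr mm",((b-a)[:2]@yh*1e3).round(2))
E
python3 - <<'E'
from h import *
off((547,152),(443,113));off((547,152),(443,113),zc=.119)
E
```

```text
[ 0.5887 -0.0662  0.115 ] [ 0.593  -0.0558  0.115 ] clip-ptr mm 10.59
[ 0.5887 -0.0662  0.115 ] [ 0.5931 -0.0558  0.119 ] clip-ptr mm 10.56
```

```bash
python3 -m crank '[[0,0,-0.004,0,0,0,-0.3],[0,0,-0.008,0,0,0,-0.3],[0,0,-0.012,0,0,0,-0.3],[0,0,-0.015,0,0,0,-0.3],[0,0,-0.017,0,0,0,-0.3],[0,0,-0.017,0,0,0,-0.3]]'
python3 tip.py w6
```

```text
time: 6.15
position: [0.514, -0.0458, 0.1386]
tool_rot: [0.013, 0.707, -0.707, -0.013]
ft_force: [-1.8, -2.9, 1.3]
grip_width: 0.0303
[ 0.514  -0.0458  0.1386]
```

View pics/w6z.png

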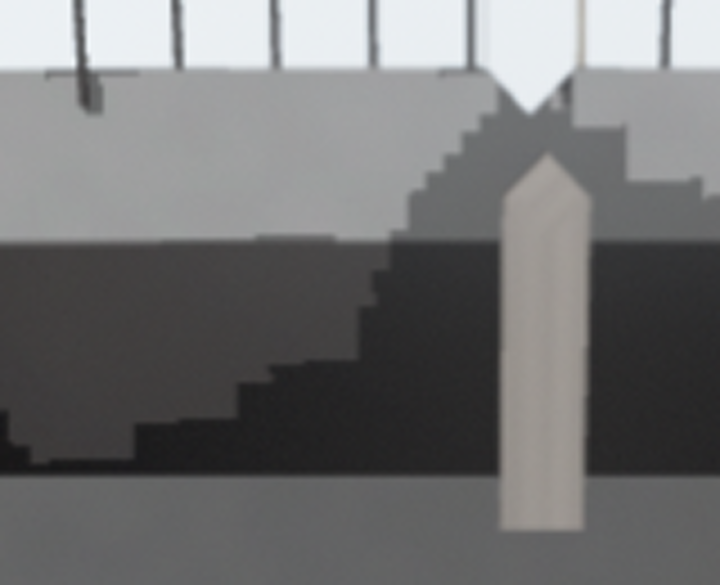

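Run:
```python
from h import *
off((547,152),(531,114));off((547,152),(531,114),zc=.119)
```

```text
[ 0.5891 -0.0575  0.115 ] [ 0.5929 -0.056   0.115 ] clip-ptr mm 1.68
[ 0.5891 -0.0575  0.115 ] [ 0.593  -0.0558  0.119 ] clip-ptr mm 1.86
```

```bash
python3 -m crank '[[0,0,-0.0015,0,0,0,-0.3],[0,0,-0.003,0,0,0,-0.3],[0,0,-0.0034,0,0,0,-0.3],[0,0,-0.0034,0,0,0,-0.3]]'
python3 tip.py w7
```

```text
time: 6.7
position: [0.5141, -0.0443, 0.1386]
tool_rot: [0.013, 0.707, -0.707, -0.013]
ft_force: [-2.6, -4.0, 2.4]
grip_width: 0.0305
[ 0.5141 -0.0443  0.1386]
```

View pics/w7z.png

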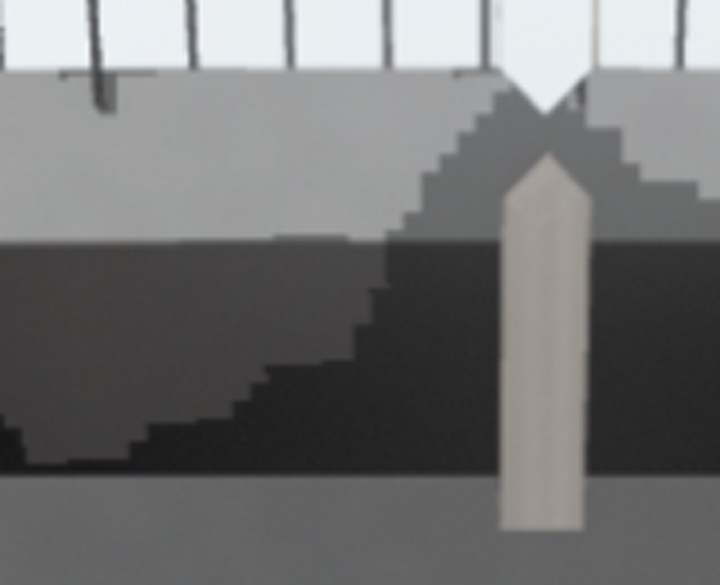

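```bash
python3 -m crank '[[0,0,0.01,0,0,0,-0.3],[0,0,0.018,0,0,0,-0.3],[0,0,0.018,0,0,0,-0.3],[0,0,0.018,0,0,0,-0.3]]'
python3 tip.py w8
```

```text
time: 7.25
position: [0.5139, -0.0533, 0.1385]
tool_rot: [0.013, 0.707, -0.707, -0.013]
ft_force: [0.2, 0.2, -0.3]
grip_width: 0.0306
[ 0.5139 -0.0533  0.1385]
```

View pics/w8z.png

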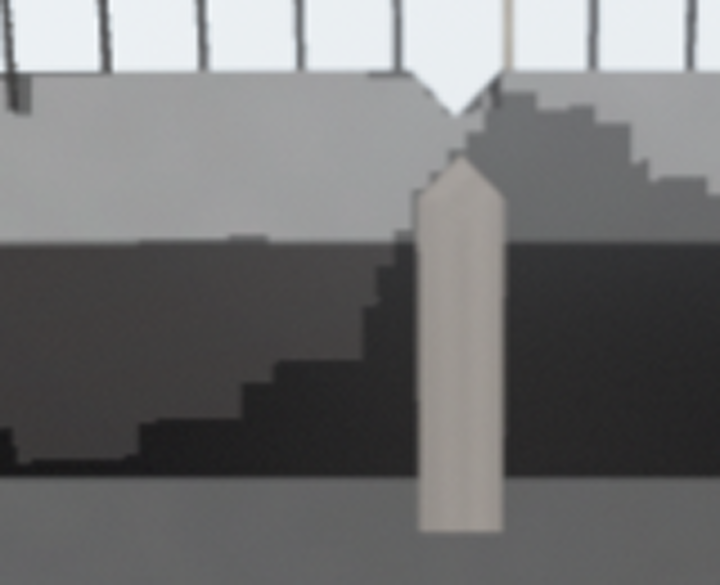

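View pics/w8.png

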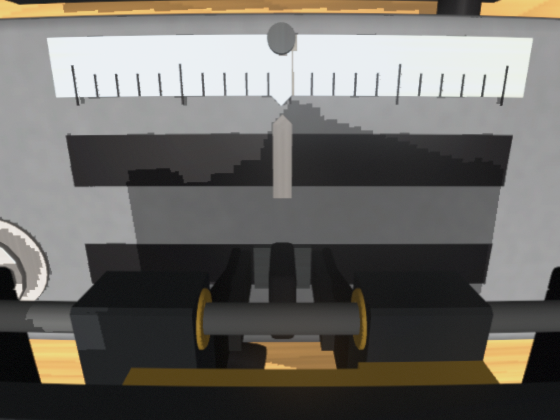

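In the centred view the pointer tip is at (460.5,157) and the clip tip at (457,116) in the zoom: ~0.35 mm short. One fine push.

```bash
python3 -m crank '[[0,0,-0.01,0,0,0,-0.3],[0,0,-0.016,0,0,0,-0.3],[0,0,-0.018,0,0,0,-0.3],[0,0,-0.0188,0,0,0,-0.3],[0,0,-0.0188,0,0,0,-0.3],[0,0,-0.0188,0,0,0,-0.3],[0,0,-0.005,0,0,0,-0.3],[0,0,0,0,0,0,-0.3],[0,0,0,0,0,0,-0.3]]'
python3 tip.py w9
```

```text
time: 8.43
position: [0.5139, -0.0535, 0.1386]
tool_rot: [0.013, 0.707, -0.707, -0.013]
ft_force: [-0.1, 0.2, -0.7]
grip_width: 0.0306
[ 0.5139 -0.0535  0.1386]
```

View pics/w9z.png

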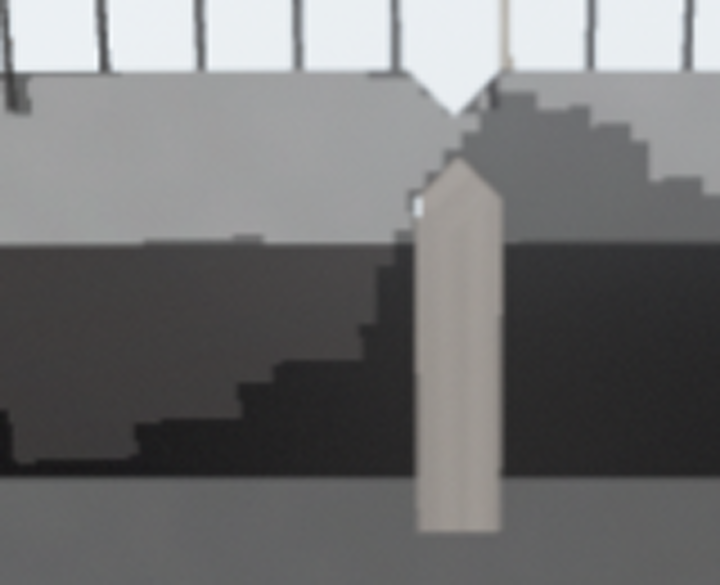

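Run:
```python
from h import *
for n in ["w7","w8","w9"]:
    im=cv2.imread(f"pics/{n}.png").astype(int);g=im.sum(2)/3
    cu=281 if n!="w7" else 301
    def edges(v,a,b,th=None):
        r=g[v,a:b];th=th or (r.max()+r.min())/2
        i=np.where(r>th)[0];l,h=i[0],i[-1]
        L=l-(r[l]-th)/(r[l]-r[l-1]);H=h+(r[h]-th)/(r[h]-r[h+1]);return a+L,a+H
    P=[(v,)+edges(v,cu-16,cu+17) for v in range(140,182,4)]
    m=[(p[1]+p[2])/2 for p in P];k=np.polyfit([p[0] for p in P],m,1)
    C=[(v,)+edges(v,cu-16,cu+17,190) for v in range(98,104) if g[v,cu-16:cu+17].max()>195]
    print(n,"ptr line at v=105:",np.polyval(k,105).round(2),"resid",np.std(m-np.polyval(k,[p[0] for p in P])).round(2),"clip",[(c[0],round((c[1]+c[2])/2,2),round(c[2]-c[1],1)) for c in C])
```

```text
w7 ptr line at v=105: 301.27 resid 0.06 clip [(98, np.float64(300.7), np.float64(13.4)), (99, np.float64(300.8), np.float64(11.4)), (100, np.float64(300.9), np.float64(9.6)), (101, np.float64(300.84), np.float64(7.4)), (102, np.float64(300.7), np.float64(5.6)), (103, np.float64(300.67), np.float64(3.7))]
w8 ptr line at v=105: 281.93 resid 0.05 clip [(98, np.float64(280.49), np.float64(14.5)), (99, np.float64(280.74), np.float64(12.2)), (100, np.float64(280.81), np.float64(10.1)), (101, np.float64(280.6), np.float64(8.5)), (102, np.float64(280.47), np.float64(7.1)), (103, np.float64(280.61), np.float64(5.1))]
w9 ptr line at v=105: 281.36 resid 0.08 clip [(98, np.float64(280.06), np.float64(14.9)), (99, np.float64(280.37), np.float64(12.5)), (100, np.float64(280.42), np.float64(10.7)), (101, np.float64(280.24), np.float64(9.1)), (102, np.float64(280.16), np.float64(7.3)), (103, np.float64(280.24), np.float64(5.1))]
```

```bash
python3 -m crank '[[0,0,-0.01,0,0,0,-0.3],[0,0,-0.016,0,0,0,-0.3],[0,0,-0.018,0,0,0,-0.3],[0,0,-0.019,0,0,0,-0.3],[0,0,-0.0198,0,0,0,-0.3],[0,0,-0.0198,0,0,0,-0.3],[0,0,-0.005,0,0,0,-0.3],[0,0,0,0,0,0,-0.3],[0,0,0,0,0,0,-0.3]]'
python3 tip.py w10
cat > meas.py <<'E'
from h import *
import sys
for n in sys.argv[1:]:
    im=cv2.imread(f"pics/{n}.png").astype(int);g=im.sum(2)/3
    cu=281
    def edges(v,a,b,th=None):
        r=g[v,a:b];th=th or (r.max()+r.min())/2
        i=np.where(r>th)[0];l,h=i[0],i[-1]
        L=l-(r[l]-th)/(r[l]-r[l-1]);H=h+(r[h]-th)/(r[h]-r[h+1]);return a+L,a+H
    vs=list(range(140,182,4));m=[np.mean(edges(v,cu-16,cu+17)) for v in vs];k=np.polyfit(vs,m,1)
    C=[(v,)+edges(v,cu-16,cu+17,190) for v in range(98,104)]
    print(n,"ptr",np.polyval(k,105).round(2),"clip",[round((c[1]+c[2])/2,2) for c in C])
E
python3 meas.py w10
```

```text
time: 9.6
position: [0.5139, -0.0534, 0.1385]
tool_rot: [0.013, 0.707, -0.707, -0.013]
ft_force: [-0.3, 0.1, 0.1]
grip_width: 0.0304
[ 0.5139 -0.0534  0.1385]
w10 ptr 280.48 clip [np.float64(280.06), np.float64(280.24), np.float64(280.57), np.float64(280.29), np.float64(280.16), np.float64(280.25)]
```

View pics/w10z.png

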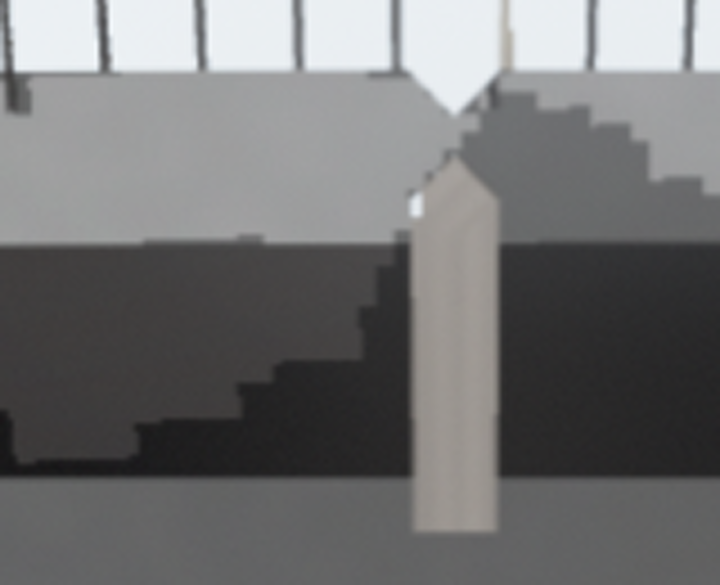

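The points now line up (456 vs 456 px in the zoom, ~0.1 mm), and the push came from the lamp-house side. Lifting straight up, then going over the stud.

```bash
python3 -m crank '[[0,-0.05,0,0,0,0,-0.3],[0,-0.15,0,0,0,0,-0.3],[0,-0.2,0,0,0,0,-0.3],[0,-0.2,-0.1,0,-0.1,0,0],[0,-0.2,-0.2,0,-0.2,0,0],[0,-0.2,-0.31,0,-0.3,0,0],[0,-0.2,-0.31,0,-0.4,0,0],[0,-0.2,-0.31,0,-0.5,0,0],[0,-0.2,-0.31,0,-0.5,0,0],[0,-0.2,-0.31,0,-0.5,0,0]]'
python3 - <<'E'
from h import *
o=robot.get_obs();print(o["q"].round(3));print(R.from_quat(o["tool_rot"]).as_matrix().round(3))
c=cam("wrist",o);print(proj("wrist",np.array([.515,.103,.149]),c))
cv2.imwrite("pics/s1.png",vision.camera("wrist"))
E
```

```text
time: 10.9
position: [0.5192, 0.102, 0.2384]
tool_rot: [-0.423, 0.567, -0.566, 0.423]
ft_force: [-0.4, -0.7, -0.3]
grip_width: 0.0434
[-0.018  0.397  1.67   0.     1.076  0.27 ]
[[-0.284 -0.     0.959]
 [-0.959  0.    -0.284]
 [-0.    -1.    -0.001]]
[273.88401575 219.71600988]
```

View pics/s1.png

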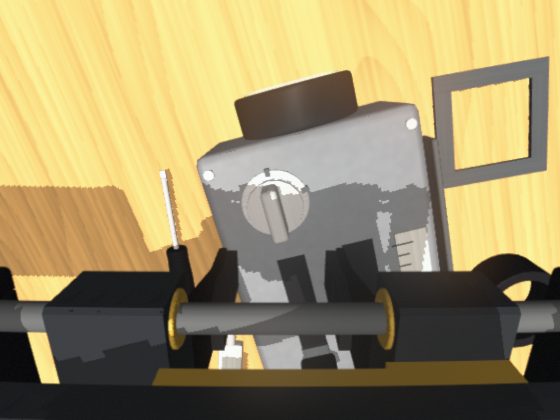

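Run:
```python
from h import *
im=cv2.imread("pics/s1.png")[150:260,220:340];cv2.imwrite("pics/s1z.png",cv2.resize(im,None,fx=5,fy=5,interpolation=cv2.INTER_CUBIC))
print(plan([.515,.103,.2],(.9993,-.0370)))
```

```text
(array([ 0.0002,  0.0769, -0.0085]), array([ 0.0002, -0.0787, -0.0001]))
```

View pics/s1z.png

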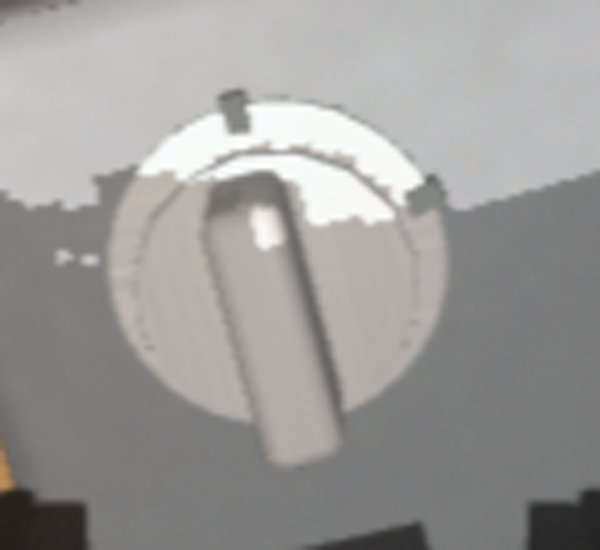

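Run:
```python
from h import *
p=unproj("wrist",(273.9,215.9),.149);print(p)
for uv in [(268,191),(280.5,242.5)]: print(unproj("wrist",uv,.149))
print(plan([p[0],p[1],.175],(.9993,-.0370)))
```

```text
[0.51576686 0.10557705 0.149     ]
[0.51703071 0.12381625 0.149     ]
[0.51455211 0.08510702 0.149     ]
(array([-0.0051,  0.1269, -0.0085]), array([ 0.0002, -0.0787, -0.0001]))
```

```bash
python3 -m crank '[[-0.004,0,-0.0085,0,-0.05,0,0.3],[-0.004,0.06,-0.0085,0,-0.0787,0,0.3],[-0.004,0.125,-0.0085,0,-0.0787,0,0.3],[-0.004,0.125,-0.0085,0,-0.0787,0,0.3],[-0.004,0.125,-0.0085,0,-0.0787,0,0.3]]'
python3 - <<'E'
from h import *
o=robot.get_obs();print(R.from_quat(o["tool_rot"]).as_matrix().round(3))
c=cam("wrist",o);print(proj("wrist",np.array([.5158,.105,.149]),c))
cv2.imwrite("pics/s2.png",vision.camera("wrist"))
cv2.imwrite("pics/t2.png",cv2.resize(vision.camera("scene")[150:320,200:400],None,fx=3.5,fy=3.5))
E
```

```text
time: 11.58
position: [0.5167, 0.1048, 0.1768]
tool_rot: [0.487, -0.512, 0.512, -0.488]
ft_force: [-0.4, -0.0, 0.4]
grip_width: 0.0563
[[-0.049  0.001  0.999]
 [-0.999  0.    -0.049]
 [-0.    -1.     0.001]]
[277.84476854 257.95842305]
```

View pics/s2.png

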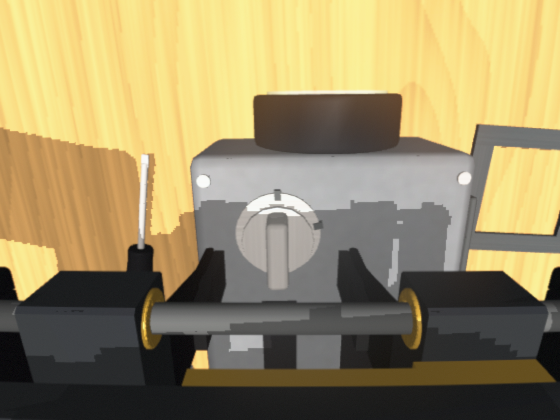

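View pics/t2.png

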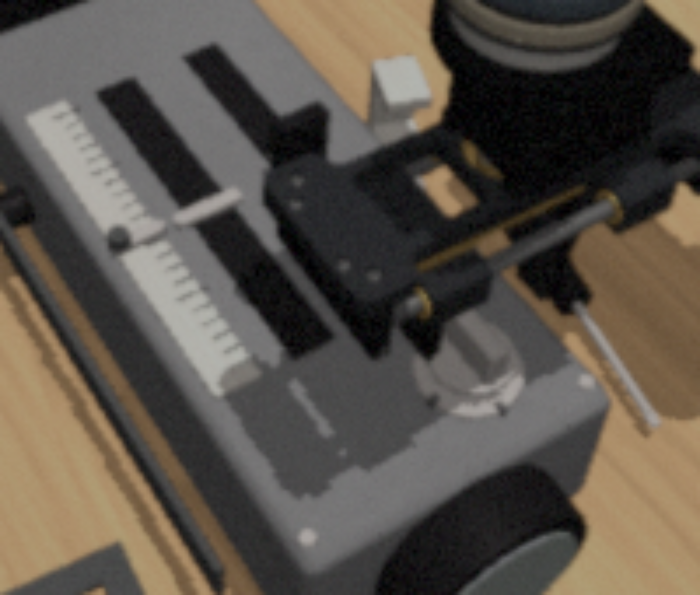

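```bash
python3 -m crank '[[0,0.03,-0.002,0,0.003,0,0.3],[0,0.06,-0.002,0,0.003,0,0.3],[0,0.072,-0.002,0,0.003,0,0.3],[0,0.072,-0.002,0,0.003,0,0.3],[0,0.072,-0.002,0,0.003,0,-0.5],[0,0.072,-0.002,0,0.003,0,-1],[0,0.072,-0.002,0,0.003,0,-1],[0,0.072,-0.002,0,0.003,0,-1],[0,0.072,-0.002,0,0.003,0,-1],[0,0.072,-0.002,0,0.003,0,-1]]' 40
```

```text
time: 12.92
position: [0.5146, 0.1048, 0.1401]
tool_rot: [-0.486, 0.514, -0.514, 0.485]
ft_force: [-1.2, 0.6, 0.9]
grip_width: 0.0117
```

```bash
python3 -m crank '[[0,0.004,0,0,0,0,-1],[0,0.008,0,0,0,0,-1],[0,0.012,0,0,0,0,-1],[0,0.015,0,0,0,0,-1],[0,0.015,0,0,0,0,-1]]' 50
```

```text
time: 13.55
position: [0.5147, 0.1048, 0.1334]
tool_rot: [-0.486, 0.514, -0.514, 0.485]
ft_force: [-2.7, 0.3, 9.7]
grip_width: 0.0114
```

```bash
python3 -m crank '[[0,0.002,0,0,0,0,-1],[0,0.004,0,0,0,0,-1],[0,0.004,0,0,0,0,-1]]' 60
```

```text
time: 13.92
position: [0.5147, 0.1048, 0.132]
tool_rot: [-0.486, 0.514, -0.514, 0.486]
ft_force: [-3.7, 1.3, 13.6]
grip_width: 0.0119
```

```bash
python3 -m crank '[[0,0,0,0,0.04,0,-1],[0,0,0,0,0.08,0,-1],[0,0,0,0,0.12,0,-1],[0,0,0,0,0.16,0,-1],[0,0,0,0,0.2,0,-1],[0,0,0,0,0.2,0,-1]]' 60
python3 -c "
from h import *
o=robot.get_obs();M=R.from_quat(o['tool_rot']).as_matrix();print(M.round(3),o['moment'],o['q'].round(3),np.arctan2(M[1,2],M[0,2]))"
```

```text
time: 14.68
position: [0.5158, 0.1044, 0.1321]
tool_rot: [0.302, -0.638, 0.64, -0.303]
ft_force: [-3.6, -1.0, 12.5]
grip_width: 0.0118
[[-0.633  0.002  0.774]
 [-0.774 -0.001 -0.633]
 [-0.001 -1.     0.002]] [-0.24413656  0.41517461 -0.01504425] [-1.200e-02  5.500e-01  1.778e+00 -1.000e-03  8.120e-01  6.740e-01] -0.6857958488831298
```

```bash
python3 -m crank '[[0,0,0,0,0.04,0,-1],[0,0,0,0,0.08,0,-1],[0,0,0,0,0.12,0,-1],[0,0,0,0,0.16,0,-1],[0,0,0,0,0.2,0,-1],[0,0,0,0,0.234,0,-1],[0,0,0,0,0.234,0,-1],[0,0,0,0,0.234,0,-1]]' 60
python3 -c "
from h import *
o=robot.get_obs();M=R.from_quat(o['tool_rot']).as_matrix();print(o['moment'],o['q'].round(3),np.arctan2(M[1,2],M[0,2]))"
```

```text
time: 15.68
position: [0.5164, 0.1033, 0.1321]
tool_rot: [0.052, -0.704, 0.706, -0.055]
ft_force: [-1.3, -4.4, 11.1]
grip_width: 0.0114
[-0.88640584  0.34163507 -0.05138829] [-0.013  0.55   1.777 -0.004  0.811  1.408] -1.4194858367192997
```

```bash
python3 -m crank '[[0,-0.004,0,0,0,0,-1],[0,-0.008,0,0,0,0,-1],[0,-0.012,0,0,0,0,-1],[0,-0.016,0,0,0,0,-1],[0,-0.019,0,0,0,0,-1],[0,-0.019,0,0,0,0,-1]]' 60
```

```text
time: 16.42
position: [0.5163, 0.1033, 0.1401]
tool_rot: [0.053, -0.704, 0.706, -0.054]
ft_force: [0.9, -6.2, 1.3]
grip_width: 0.0117
```

```bash
python3 -m crank '[[0,-0.019,0,0,0,0,-0.6],[0,-0.019,0,0,0,0,-0.2],[0,-0.019,0,0,0,0,0],[0,-0.019,0,0,0,0,0.2],[0,-0.019,0,0,0,0,0.2],[0,-0.019,0,0,0,0,0.2]]' 
python3 -m crank '[[0,-0.06,0,0,0,0,0.2],[0,-0.12,0,0,0,0,0.2],[0,-0.2,0,0,0,0,0.2],[0,-0.2,0,0,0,0,0.2],[0,-0.2,0,0,0,0,0.2]]'
python3 - <<'E'
from h import *
o=robot.get_obs()
print([proj("wrist",np.array([.5158,.105,z]),cam("wrist",o)) for z in (.149,.141)])
cv2.imwrite("pics/s3.png",vision.camera("wrist"))
cv2.imwrite("pics/t3.png",cv2.resize(vision.camera("scene")[150:320,200:400],None,fx=3.5,fy=3.5))
E
```

```text
time: 17.18
position: [0.5149, 0.1048, 0.1494]
tool_rot: [-0.053, 0.705, -0.705, 0.053]
ft_force: [-0.3, 0.2, 0.2]
grip_width: 0.051
time: 17.8
position: [0.5144, 0.1047, 0.2491]
tool_rot: [-0.053, 0.705, -0.705, 0.053]
ft_force: [0.6, 0.4, -0.0]
grip_width: 0.0522
[array([281.09179786, 212.89896157]), array([281.08768674, 209.44463564])]
```

View pics/s3.png

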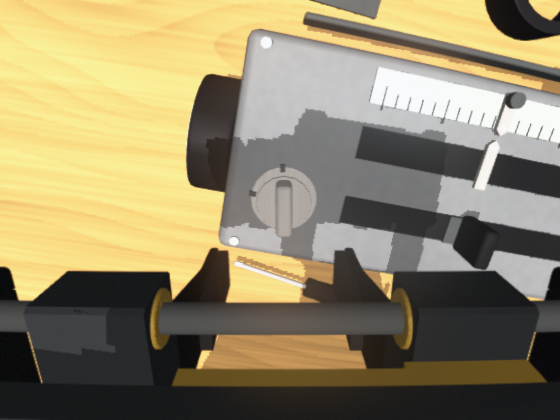

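View pics/t3.png

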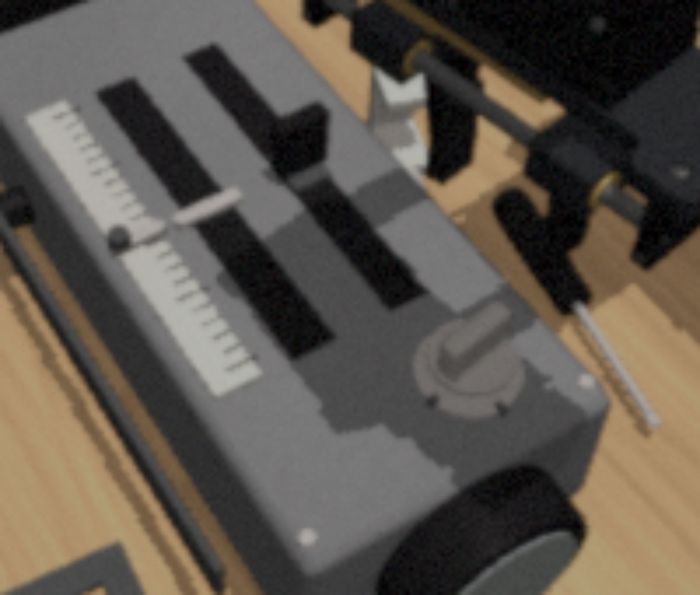

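Run:
```python
from h import *
def top(zt,yaw,c0):
    y=np.array([-np.sin(yaw),np.cos(yaw),0]);x=np.array([np.cos(yaw),np.sin(yaw),0])
    return [np.array([*c0,zt])+a*.02*y+b*.006*x for a,b in((1,1),(1,-1),(-1,-1),(-1,1))]
c0=(.5155,.1047)
w=cv2.imread("pics/s3.png");cw=cam("wrist")
s=vision.camera("scene");cs=cam("scene")
k=8
for nm,im,c,(u0,v0,u1,v1) in (("wrist",w,cw,(245,160,325,245)),("scene",s,cs,(310,230,365,280))):
    big=cv2.resize(im[v0:v1,u0:u1],None,fx=k,fy=k,interpolation=cv2.INTER_CUBIC);b2=big.copy()
    for z,col in ((.149,(0,255,0)),(.141,(0,0,255))):
        q=np.array([(proj(nm,P,c)-[u0,v0]+.5)*k-.5 for P in top(z,-.037-1.35,c0)])
        cv2.polylines(b2,[q.round().astype(int)],True,col,1)
    cv2.imwrite(f"pics/ov_{nm}.png",b2)
```

```text
(no output)
```

View pics/ov_wrist.png

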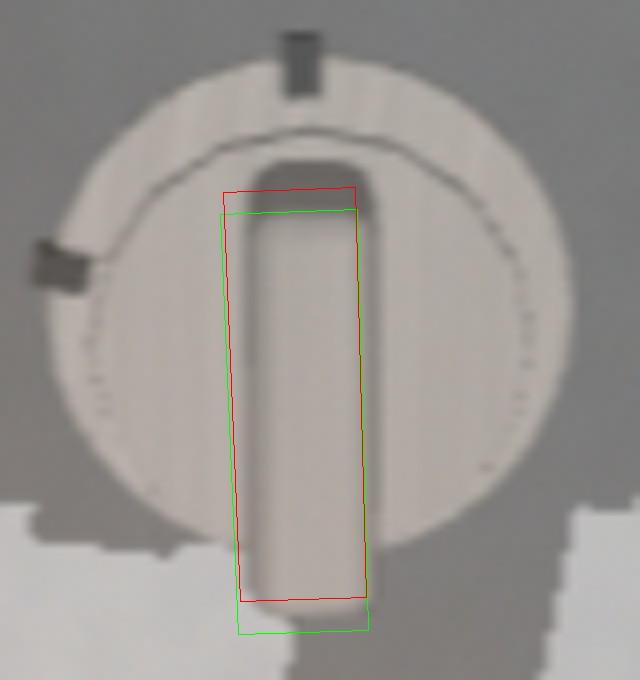

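View pics/ov_scene.png

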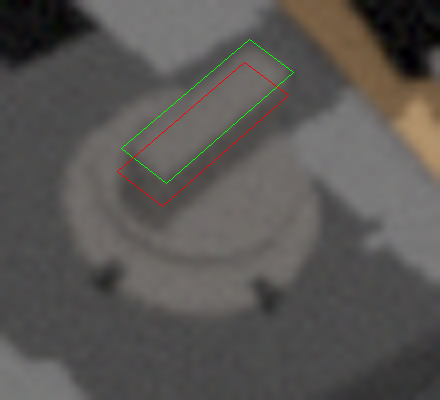

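Run:
```python
from h import *
def top(zt,yaw,c0):
    y=np.array([-np.sin(yaw),np.cos(yaw),0]);x=np.array([np.cos(yaw),np.sin(yaw),0])
    return [np.array([*c0,zt])+a*.02*y+b*.006*x for a,b in((1,1),(1,-1),(-1,-1),(-1,1))]
c0=(.5155,.1047);k=8;u0,v0,u1,v1=310,230,365,280
out=[]
s1=np.mean([vision.camera("scene").astype(float) for _ in range(3)],0).astype(np.uint8)
cs=cam("scene")
for im,yaw in((cv2.imread("pics/scene0.png"),-.037),(s1,-.037-1.35)):
    big=cv2.resize(im[v0:v1,u0:u1],None,fx=k,fy=k,interpolation=cv2.INTER_CUBIC)
    big=cv2.convertScaleAbs(big,alpha=1.6)
    for z,col in ((.149,(0,255,0)),(.141,(0,0,255))):
        q=np.array([(proj("scene",P,cs)-[u0,v0]+.5)*k-.5 for P in top(z,yaw,c0)])
        cv2.polylines(big,[q.round().astype(int)],True,col,1)
    out.append(big[:,:395])
cv2.imwrite("pics/cmp.png",np.hstack(out))
```

```text
(no output)
```

View pics/cmp.png

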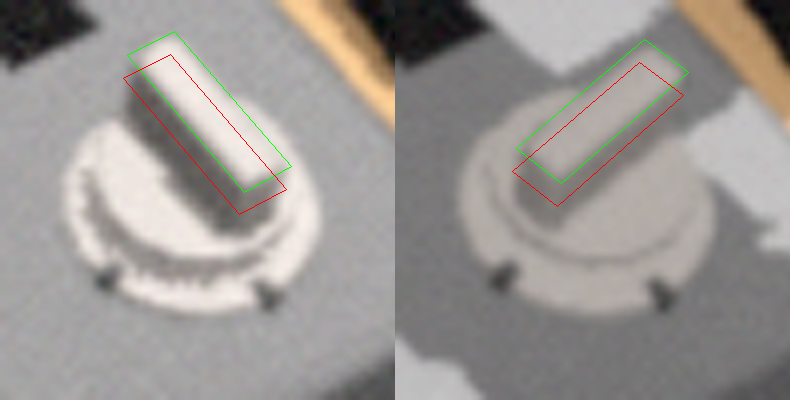

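The wing lines up with the lock mark. The gripper's shadow makes its height ambiguous, so I'm moving the arm clear for a better look.

```bash
python3 -m crank '[[0,-0.1,0,0,0,0,0.2],[0,-0.15,0.1,0,0,0,0.2],[0,-0.15,0.25,0,0,0,0.2],[0,-0.15,0.4,0,0,0,0.2],[0,-0.15,0.5,0,0,0,0.2],[0,-0.15,0.5,0,0,0,0.2],[0,-0.15,0.5,0,0,0,0.2],[0,-0.15,0.5,0,0,0,0.2]]'
python3 - <<'E'
from h import *
def top(zt,yaw,c0):
    y=np.array([-np.sin(yaw),np.cos(yaw),0]);x=np.array([np.cos(yaw),np.sin(yaw),0])
    return [np.array([*c0,zt])+a*.02*y+b*.006*x for a,b in((1,1),(1,-1),(-1,-1),(-1,1))]
c0=(.5155,.1047);k=7;u0,v0,u1,v1=310,230,365,280
out=[]
s1=np.mean([vision.camera("scene").astype(float) for _ in range(3)],0).astype(np.uint8)
cv2.imwrite("pics/scene9.png",s1);cv2.imwrite("pics/top9.png",vision.camera("top"));cv2.imwrite("pics/wr9.png",vision.camera("wrist"))
cs=cam("scene")
for im,yaw in((cv2.imread("pics/scene0.png"),-.037),(s1,-.037-1.36)):
    big=cv2.resize(im[v0:v1,u0:u1],None,fx=k,fy=k,interpolation=cv2.INTER_CUBIC)
    for z,col in ((.149,(0,255,0)),(.141,(0,0,255))):
        q=np.array([(proj("scene",P,cs)-[u0,v0]+.5)*k-.5 for P in top(z,yaw,c0)])
        cv2.polylines(big,[q.round().astype(int)],True,col,1)
    out.append(big[:,:395])
cv2.imwrite("pics/cmp2.png",np.hstack(out))
E
```

```text
time: 19.1
position: [0.552, -0.1408, 0.3242]
tool_rot: [-0.054, 0.706, -0.705, 0.053]
ft_force: [0.6, 0.3, -0.6]
grip_width: 0.0519
```

View pics/cmp2.png

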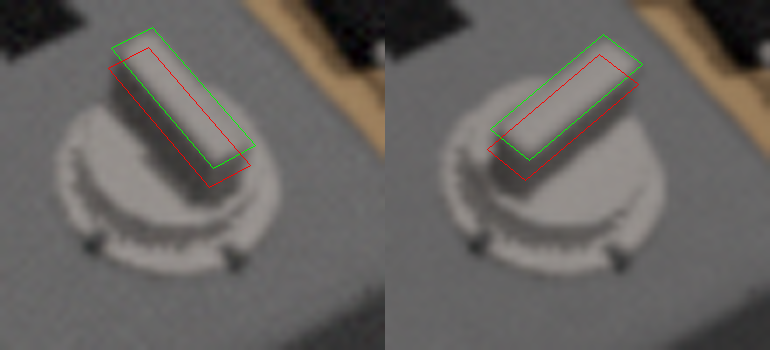

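View pics/scene9.png

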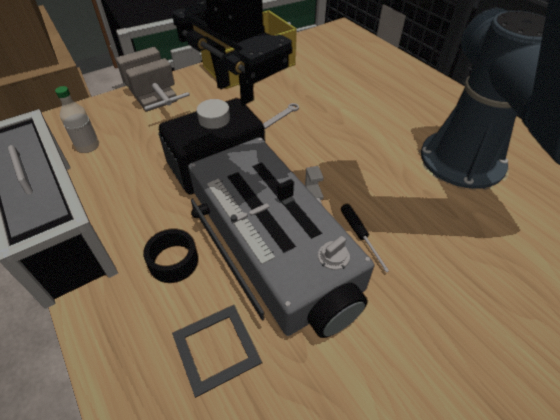

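View pics/wr9.png

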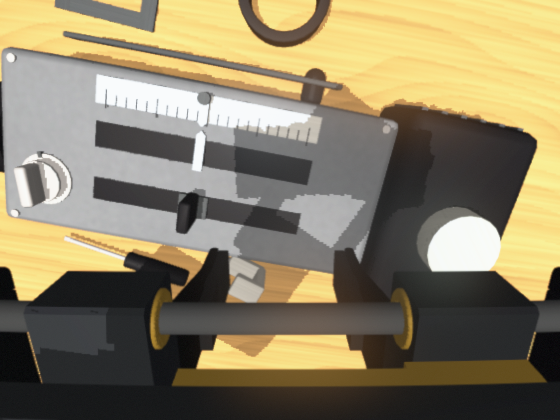

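Run:
```python
from h import *
a=cv2.imread("pics/wr9.png")[70:210,150:260]
cv2.imwrite("pics/wr9z.png",cv2.resize(a,None,fx=4,fy=4,interpolation=cv2.INTER_CUBIC))
a=cv2.imread("pics/top0.png");b=cv2.imread("pics/top9.png")
for p in [("tin",(408,212,450,262)),("hook",(298,288,342,316)),("drv",(210,292,292,320)),("tape",(300,128,352,180)),("gel",(210,122,270,182))]:
    u0,v0,u1,v1=p[1];x=a[v0:v1,u0:u1].mean(2).astype(np.float32);y=b[v0:v1,u0:u1].mean(2).astype(np.float32)
    print(p[0],cv2.phaseCorrelate(x,y))
```

```text
tin ((0.5120552033625643, -0.015742606033182227), 1.103415207333035)
hook ((-0.910413076878708, -0.29698906329706354), 0.1585730121753834)
drv ((-0.3899723304599405, 0.22708153341584492), 0.40395567929303206)
tape ((0.10547090755703792, -0.21897091453797302), 0.52296197741447)
gel ((-0.07077549983238995, 0.03433425587269312), 1.0178375893168978)
```

View pics/wr9z.png

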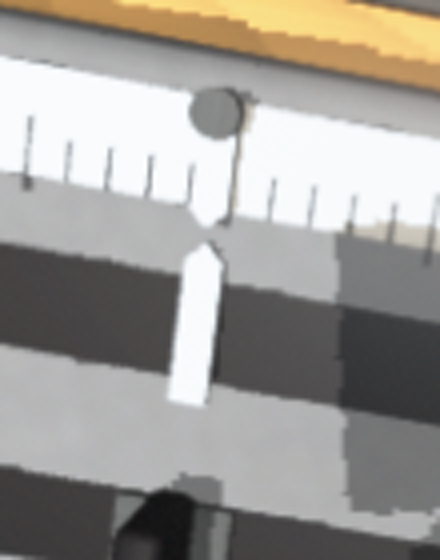

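The tips still meet: pointer (207,242) and clip (209,227) lie on the pointer's own line. The wing is up at the lock mark and the bystanders haven't moved. Handing in.

```bash
python3 -c "
from rig import robot
print(robot.hand_in())"
```

```text
the job is handed in; nothing more can be done
None
```

The focus is set on the mark and the stud is locked. I handed the job in at about 19 s of the 58 s allowed.

- **Focus:** With the open fingers straddling the tab, I pushed the pointer about 16 mm to the lamp-house side of the clip. I then brought it up in steps, always pushing the tab towards the lens. My first stop measured about 0.5 mm short, and I corrected it with two more pushes the same way. With the camera centred on the tips they met to about 0.1 mm. They still lay on one line in the last wrist picture, taken after locking, though I only judged that one by eye.
- **Lock:** I gripped the wing, pressed it about 8 mm down (about 13 N), turned it about 1.36 rad clockwise and let it rise while still gripped. The upward force fell back to about zero. In the scene picture taken with the arm clear, the wing stands at its original height and lines up with the lock mark.
- **Slip on release:** Because of a row I mistyped, the gripper rose about 9 mm while it was opening on the stud. The pictures afterwards show no effect from this.
- **Things around it:** By eye all five are where they were. Comparing the first and last top views, they shifted by less than 0.6 px, except the hook clamp. It gave 0.9 px, a weak match because of changed shadows, and nothing came near it.

The position of the stud I measured suggests the spotlight's origin is about 8–10 mm towards the lamp house from the middle of the deck screws. I worked from measured points only, so this did not affect the job.

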